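Tip the bored block onto its back and push it against the stop fence

TASK

Lay the bored aluminium block ready for measuring: push its top towards the steel stop fence so that it tips over onto its back on the felt, bore facing up, and then push it along the plate until its leading end sits squarely against the fence. Only push it, never pick it up, and leave the other things on and beside the plate where they are.

Things in the scene. Friction and masses are not known exactly. Their poses are not given: they have to be found in the camera images.
- block: Loose aluminium block, 60 mm wide (y), 45 thick (x), 100 tall (z), 0.5 to 0.8 kg, standing on end on the plate. Origin: centre of its foot; z points to its head. The -x face (22.5 mm from the axis) has a blind 34 mm bore centred 38 mm above the foot, is plain above 56 mm, and starts looking away from the fence, to the robot's side, within 0.3 rad. The +x face is its plain back.
- head (a point): Centre of the block's 45 x 60 mm head end (block frame 0, 0, 100 mm). Once tipped, the block lies 45 mm high, bore (-x) up, z towards the fence; this end leads and ends against the fence. Sliding the block takes about 3 to 10 N.
- heel (a point): Middle of the block's lower back edge (block frame 22.5, 0, 0 mm), about which it tips; it stays down on the plate. Pushed near the head with a few newtons towards its back, the block pivots here with little sliding, passes balance at about 24 degrees and falls onto its back by itself.
- plate: Fixed staging plate, black with a grey felt sheet, 320 x 320 mm, its top 14 mm above the work surface and level. Origin: centre of its underside; x points from the robot's side to the fence, z up. Its position and yaw vary.
- fence (a point): Middle of the fence's contact face, at the plate's top surface (plate frame 125, 0, 14 mm); axes as the plate's. The fence is a fixed steel bar along the plate's y, 220 mm long, 16 thick, 30 tall above the plate; its face looks to the plate's -x. The standing block's foot centre starts 165 to 205 mm before it, within 30 mm of its middle.
- ring_gauge: Bystander: loose steel ring lying on the plate near one side edge, 38 mm outside, 22 mm hole, 16 mm high. Origin: centre of its underside.
- pin_gauge: Bystander: loose steel pin standing on the plate near the other side edge, 22 mm diameter, 55 mm tall. Origin: centre of its underside.
- cleaner: Bystander: white bottle, 48 mm diameter, 110 mm tall, standing on the work surface left of the plate. Origin: centre of its underside.
- brush: Bystander: hand brush 150 mm long lying on the work surface right of the plate. Origin: under its middle.

How it is judged (in metres and radians):
On the way, in this order (a step that is already met when the one before it is completed fails the run):
1. the block lies on its back on the plate, bore up (angle between block's own x axis and vertical above 3.05 rad), for 0.2 s.
2. its head end is squarely against the fence (angle between block's own x axis and vertical above 3.05 rad and x of head in the frame of fence above -0.004 m and angle between the z axis of block and the x axis of plate, either way round below 0.06 rad), for 0.2 s.
At the end, for the whole second after the job is handed in: The block lies at rest flat on its back (bore up, within about 5 degrees), its head end within 4 mm of the fence's face and square to it within 0.06 rad, with the middle of its head within 90 mm of the fence's middle (all of step 2 and x of head in the frame of fence below 0.003 m and y of head in the frame of fence between -0.09 and 0.09 m and x of heel in the frame of fence below -0.09 m and linear speed of block below 0.01 m/s); the robot touches nothing.
It fails at once if the block is lifted, or tipped another way than over its heel edge onto its back (its heel edge rises more than 15 mm off the plate) (z of heel in the frame of fence above 0.015 m).
It fails at once if the lying block is lifted by its head end (x of head in the frame of fence above -0.03 m and z of head in the frame of fence above 0.045 m).
It fails at once if the ring gauge or the pin gauge is moved by more than 15 mm, or the pin is knocked over (distance of any of ring_gauge, pin_gauge from where it was at the start of the episode above 0.015 m or angle between pin_gauge's own z axis and vertical above 0.5 rad).
It fails at once if the bottle is moved by more than 20 mm or knocked over (distance of cleaner from where it was at the start of the episode above 0.02 m or angle between cleaner's own z axis and vertical above 0.5 rad).
It fails at once if the brush is moved by more than 20 mm (distance of brush from where it was at the start of the episode above 0.02 m).
It also fails if it takes over 51 s, if anything falls off the work surface, if the arm or the gripper's body presses on something with over 40 N, if the wrist force passes 120 N, or if a joint passes its speed limit or range.

ROBOT

A 6-joint arm with a two-finger parallel gripper is mounted at the origin on the work surface. World frame = base frame: x ahead of the robot, y to its left, z up, the work surface at z = 0. Lengths are in m, angles in degrees, forces in N, time in s.
With the tool pointing down it reaches from about 0.4 to 0.825 m from the base axis. Payload 7 kg.
Tool frame: the origin (TCP) lies at the very end of the fingers, on their centre line; the grasp point (between the pads) lies 19 mm behind it (r.hold_point_z is the distance from the TCP to the grasp point, in m); x points along the fingers, y is the direction in which the jaws open and shut, and the axes are right-handed (so a half turn about x gives the same grasp; the last joint's range is limited). The gripper opens to 88 mm and grips with 3 to 60 N. Pads are 19 mm wide; open, the fingers measure 130 mm over their backs; the gripper's body (78 mm by 193 mm) begins 47 mm behind the grasp point.
Start: joints at [-48.524, 20.546, 0.682, 0, -70.136, -16.507], TCP at [0.285, -0.612, 0.199] pointing down, gripper open.
Joint ranges: [-176.03, 176.03], [-82.01, 121.73], [-58.28, 71.71], [-173.87, 95.51], [-174.79, -0.11], [-173.66, 173.66]. Speed limits (degrees/s): [136.94, 136.94, 172.46, 180, 180, 180].

INTERFACE

Orientations are given as [roll, pitch, yaw] about the fixed x, y, z axes, in that order (R = Rz(yaw) Ry(pitch) Rx(roll)).
In Python, from plant import r gives the robot as it stands. The module is installed in compiled form; this text tells all that it offers.
- The arm moves only by the shell command python3 -m creep 'ROWS' [FORCE]. ROWS is JSON, a list of rows, each a list of 7 numbers: the turn, a rotation vector about the tool's x, y, z in rad, then the shift along the tool's x, y, z in cm, then the opening in per cent of the stroke, from 0 (shut) to 100 (fully open). In form: [[rx, ry, rz, x, y, z, fingers], ...]. A call has 1 to 8 rows; each row shifts and turns the commanded pose from where the row before left it, along the tool's axes as they then stand; what a row does not reach is not made up. A row lasts 1/10 s, in which the tool goes at most 50 mm and 8.59 degrees, less where a joint would pass 70% of its speed; a pose out of reach is approached as far as the arm can. A call is refused whole if a number of a shift passes 5 or a number of a turn 0.15, either way. A call with a gripper value outside its range is refused whole. The fingers move at their own pace and stop on an object; FORCE is the grip in N (left out, the last holds). Time passes only in rows, so rows that do not move let the fingers close. It gives the time, the measured TCP pose, the force and the opening at its end, in the units of the state.
- r.get_state(): the state, without advancing time (a new reading comes with each control period).
- r.capture(name): name is "side" or "top" or "wrist"; returns (picture, depth): 400x640x3 uint8, blue, green, red; 400x640 float32, m along the optical axis (not along the pixel's ray), 0 where there is no reading.
- r.camera_info(name): a dict with "fovy" (degrees; the focal length in pixels is half the picture's height over the tangent of half this angle, whatever the lens; pixels are square), "cx", "cy" (the principal point, pixels), "camera_from_world" (4x4, takes a point from world to camera coordinates). Camera axes: x right, y down, z forward; pixel columns grow to the right and rows downward; lengths in m; the calibration is good to about 2 mm. A picture is of the moment at which its call begins: read the wrist's pose just before it. camera_info takes no time and is no camera call; for the wrist camera it gives the pose at the moment of the call.
- r.close_job(): hands the job in, once; it reports no verdict.
Trained networks look in the newest picture that a camera, given by its name, has taken for a name from the list of things; names that differ only in an ending like _2 or _b are one class to them, and where a whole thing is asked for, a point or a joint stands for the part that bears it (a point fixed in the world has none). Each returns a list of dicts, best first, with "score" (0 to 1); they miss things now and then, are a little off and sometimes report something else, mostly with a low value. They report only what shows in the picture. A call takes as long as a camera call.
- r.look_for(query, camera): "rect" ([left, top, right, bottom] in pixels, round what is visible of it).
- r.masks_of(query, camera): "pixels" (400x640 bool, what is visible of it) and "rect" ([left, top, right, bottom] in pixels, round what is visible of it).
The state is a dict: "time_s": time; "joints": joint angles; "qd": joint speeds; "joint_torque": joint torques, N m; "tcp_pos": TCP position; "eef_rot": TCP orientation; "contact_force": force on the tool from outside, world axes, zero at the start; "moment": the same for the moment, N m; "gripper_width": finger opening in m.
Only numpy, scipy, OpenCV 4.12 (cv2) and the standard library are available. Lean on these libraries where they do the work, as an engineer would, in place of code of your own. Each camera call takes 0.05 s, during which the arm holds its last target. There are 200 camera calls.

## Working session

There is one attempt and no reset: what is moved stays moved. The work goes in short steps, Python scripts to look and compute and a shell command to move; the robot and the scene stay as the last step left them, time stands still between calls to the robot, and variables do not carry over. Pictures are saved under pics/ and viewed, about 8 in all and at most 12, crops included, and the job is handed in when it is done.

```bash
mkdir -p pics; cat > h.py <<'E'
import numpy as np, cv2
from plant import r
from scipy.spatial.transform import Rotation as R
def cloud(d,info):
    f=200/np.tan(np.radians(info["fovy"])/2)
    v,u=np.mgrid[0:400,0:640]
    P=np.stack([(u-info["cx"])*d/f,(v-info["cy"])*d/f,d],-1)
    T=np.linalg.inv(np.array(info["camera_from_world"]))
    return P@T[:3,:3].T+T[:3,3]
E
python3 - <<'E'
from h import *
s=r.get_state();print(s["time_s"],s["tcp_pos"],s["eef_rot"],s["contact_force"],s["gripper_width"])
for c in("top","side"):
    info=r.camera_info(c); im,d=r.capture(c); cv2.imwrite(f"pics/{c}0.png",im)
    X=cloud(d,info); np.save(c+"0.npy",X)
    for q in("block","plate","ring_gauge","pin_gauge","cleaner","brush","fence"):
        try: m=r.masks_of(q,c)
        except Exception as e: print(q,e); continue
        for o in m[:1]:
            k=o["pixels"]&(d>0); p=X[k]
            print(c,q,round(o["score"],2),o["rect"],k.sum(),np.percentile(p,[2,50,98],axis=0).round(3).tolist() if k.sum() else "")
            np.save(f"{c}_{q}.npy",o["pixels"])
E
```

```text
0.0 [ 0.28469283 -0.61143851  0.1982151 ] [ 94.86459984  89.90303812 119.82523295] [-0.02085958  0.11585271  0.11649655] 0.0877151638562374
top block 0.8 [291.8, 231.8, 317.8, 255.2] 495 [[0.511, 0.017, 0.014], [0.533, 0.046, 0.114], [0.569, 0.076, 0.117]]
top plate 0.85 [245.5, 171.1, 368.0, 289.1] 12449 [[0.42, -0.124, 0.008], [0.575, 0.028, 0.014], [0.733, 0.189, 0.044]]
top ring_gauge 0.48 [258.6, 219.5, 271.5, 230.2] 123 [[0.574, 0.141, 0.013], [0.591, 0.157, 0.029], [0.607, 0.176, 0.033]]
top pin_gauge 0.39 [353.4, 211.6, 364.7, 227.6] 67 [[0.592, -0.109, 0.02], [0.6, -0.098, 0.068], [0.611, -0.09, 0.072]]
top cleaner 0.71 [215.3, 215.1, 240.9, 233.8] 318 [[0.578, 0.232, 0.013], [0.596, 0.248, 0.076], [0.621, 0.274, 0.112]]
top brush 0.72 [390.5, 213.3, 413.9, 269.2] 595 [[0.468, -0.258, 0.009], [0.55, -0.226, 0.018], [0.604, -0.2, 0.023]]
top fence 0.82 [248.9, 171.4, 369.4, 294.4] 12111 [[0.422, -0.122, 0.01], [0.574, 0.028, 0.015], [0.731, 0.187, 0.044]]
side plate 0.58 [217.0, 195.7, 384.4, 306.3] 11880 [[0.417, -0.134, 0.004], [0.571, -0.026, 0.014], [0.718, 0.177, 0.044]]
side pin_gauge 0.86 [314.5, 242.8, 325.5, 276.3] 307 [[0.592, -0.113, 0.016], [0.6, -0.109, 0.048], [0.61, -0.094, 0.07]]
side cleaner 0.64 [270.9, 158.4, 288.6, 197.7] 562 [[0.578, 0.23, 0.004], [0.599, 0.239, 0.057], [0.621, 0.255, 0.11]]
side brush 0.85 [259.8, 320.3, 350.2, 345.4] 1665 [[0.469, -0.263, 0.001], [0.548, -0.233, 0.018], [0.602, -0.206, 0.021]]
side fence 0.91 [215.4, 197.8, 383.4, 304.0] 11886 [[0.419, -0.134, 0.004], [0.572, -0.026, 0.014], [0.718, 0.177, 0.044]]
```

```bash
python3 - <<'E'
from h import *
X=np.load("top0.npy"); pl=np.load("top_plate.npy")
def rect(p,n):
    (c,s,a)=cv2.minAreaRect((p[:,:2]*1000).astype(np.float32)); print(n,len(p),np.round(c,1),np.round(s,1),round(a,2))
x,y,z=X[...,0],X[...,1],X[...,2]
reg=(x>.38)&(x<.78)&(y>-.17)&(y<.23)
rect(X[reg&(z>.011)&(z<.018)&pl],"plate top")
f=reg&(z>.038)&(z<.05)&(x>.64); rect(X[f],"fence"); print(np.polyfit(y[f],x[f],1))
b=reg&(z>.108)&(z<.122)&(x<.62)&(y>-.05)&(y<.12); rect(X[b],"blocktop"); print(X[b].mean(0))
S=np.load("side0.npy");x,y,z=S[...,0],S[...,1],S[...,2]
b=(x>.45)&(x<.62)&(y>-.03)&(y<.12)&(z>.109)&(z<.12); rect(S[b],"blocktop side")
f=(x>.64)&(x<.76)&(y>-.17)&(y<.2)&(z>.040)&(z<.05);rect(S[f],"fence side")
f=(x>.4)&(x<.76)&(y>-.17)&(y<.2)&(z>.010)&(z<.017);rect(S[f],"plate side")
a=cv2.imread("pics/top0.png")[150:310,190:430];b=cv2.imread("pics/side0.png")[140:360,190:430]
cv2.imwrite("pics/v1.png",np.vstack([cv2.resize(a,(480,320)),cv2.resize(b,(300,275)).repeat(1,0) if 0 else cv2.copyMakeBorder(cv2.resize(b,(300,275)),0,0,0,180,0)]))
E
```

```text
plate top 10508 [577.3  32.2] [319.9 320. ] 85.06
fence 457 [709.3  20.6] [219.4  16.9] 84.88
[0.08895502 0.70723472]
blocktop 427 [533.8  46.7] [58.8 45.7] 88.76
[0.53417037 0.04654936 0.11400201]
blocktop side 351 [533.9  47.4] [44.8 65.4] 0.06
fence side 425 [709.2  19.8] [220.9  16.9] 85.19
plate side 10550 [577.   32.4] [325.5 319.7] 85.08
```

View pics/v1.png

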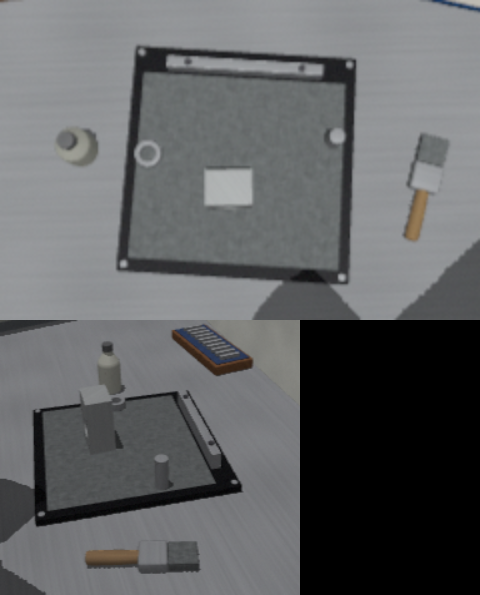

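The picture shows the block standing mid-plate (about (228,187) in the crop). The fence is along the far edge, the ring is on the left and the pin on the right. The fits agree: plate yaw is about -5.1°, and the fence middle is at about (0.7015, 0.021).

```bash
cat >> h.py <<'E'
def rel(target, yaw=-5.08):
    """rotvec (tool, rad) and shift (tool axes, cm) to world target, tool down, y along plate y"""
    s=r.get_state(); a,b,c=s["eef_rot"]; M=R.from_euler("xyz",[a,b,c],degrees=True)
    t=np.radians(yaw); best=None
    for sg in(1,-1):
        X=np.array([0,0,-1.]);Y=sg*np.array([-np.sin(t),np.cos(t),0]);G=R.from_matrix(np.c_[X,Y,np.cross(X,Y)])
        v=(M.inv()*G).as_rotvec()
        d=G.inv().apply(np.array(target)-s["tcp_pos"])*100
        print("sg",sg,"rotvec",v.round(3),"shift in final axes cm",d.round(2),"shift in present axes",M.inv().apply(np.array(target)-s["tcp_pos"]).round(4)*100)
    print("t",s["time_s"],"tcp",np.round(s["tcp_pos"],4),"F",np.round(s["contact_force"],1),"w",round(s["gripper_width"],4)); print(M.as_matrix().round(3).tolist(),np.round(s["joints"],1))
PX=np.array([np.cos(np.radians(-5.08)),np.sin(np.radians(-5.08)),0]);PY=np.array([-PX[1],PX[0],0]);F=np.array([.7015,.0212,.014])
E
python3 - <<'E'
from h import *
b=np.array([.5338,.0467,0]); print("block in fence",(b-F)@PX,(b-F)@PY)
T=b-PX*(.0225+.0095+.035); T[2]=.199; print(T); rel(T)
E
```

```text
block in fence -0.16929921870988443 0.010550570800800612
[0.46706317 0.05263262 0.199     ]
sg 1 rotvec [0.524 0.    0.   ] shift in final axes cm [2.000e-02 6.780e+01 1.226e+01] shift in present axes [2.000e-02 5.255e+01 4.456e+01]
sg -1 rotvec [-2.617 -0.     0.   ] shift in final axes cm [ 2.000e-02 -6.780e+01 -1.226e+01] shift in present axes [2.000e-02 5.255e+01 4.456e+01]
t 0.8 tcp [ 0.2849 -0.6119  0.1992] F [ 0.3 -0.3 -0.6] w 0.0878
[[0.0, -0.422, 0.907], [-0.0, 0.907, 0.422], [-1.0, -0.0, 0.0]] [-48.5  20.5   0.7   0.  -70.1 -16.5]
```

```bash
python3 -m creep '[[0.131,0,0,0,0,0,20],[0.131,0,0,0,0,0,20],[0.131,0,0,0,0,0,20],[0.131,0,0,0,0,0,20],[0,0,0,0,4,0.8,20],[0,0,0,0,4.5,0.8,20],[0,0,0,0,4.5,0.8,20],[0,0,0,0,4.5,0.8,20]]' && python3 -m creep '[[0,0,0,0,4.5,0.8,20],[0,0,0,0,4.5,0.8,20],[0,0,0,0,4.5,0.8,20],[0,0,0,0,4.5,0.8,20],[0,0,0,0,4.5,0.8,20],[0,0,0,0,4.5,0.8,20],[0,0,0,0,4.5,0.8,20],[0,0,0,0,4.5,0.8,20]]'; python3 -c '
from h import *
rel([.467,.0526,.1])'
```

```text
time_s: 1.6
tcp_pos: [0.3323, -0.4389, 0.1991]
eef_rot: [-44.0, 90.0, -49.1]
contact_force: [1.4, 1.2, 0.2]
gripper_width: 0.0291
time_s: 2.4
tcp_pos: [0.4279, -0.0855, 0.1997]
eef_rot: [17.0, 89.9, 12.0]
contact_force: [1.6, -0.3, -0.1]
gripper_width: 0.0175
sg 1 rotvec [ 0.001  0.001 -0.   ] shift in final axes cm [ 9.97 14.11  2.67] shift in present axes [ 9.98 14.1   2.67]
sg -1 rotvec [-3.141e+00  1.000e-03  2.000e-03] shift in final axes cm [  9.97 -14.11  -2.67] shift in present axes [ 9.98 14.1   2.67]
t 2.4 tcp [ 0.4279 -0.0855  0.1997] F [ 1.6 -0.3 -0.1] w 0.0175
[[0.001, 0.088, 0.996], [0.0, 0.996, -0.088], [-1.0, 0.0, 0.001]] [  14.8   -2.8  -27.6    0.   -65.1 -109.8]
```

```bash
python3 -m creep '[[0,0,0,0,4,0.6,20],[0,0,0,0,4,0.6,20],[0,0,0,0,4,0.6,20],[0,0,0,2.2,2.1,0.6,20],[0,0,0,3,0,0,20],[0,0,0,3,0,0,20],[0,0,0,2,0,0,20],[0,0,0,0,0,0,20]]'; python3 - <<'E'
from h import *
rel([.467,.0526,.098])
info=r.camera_info("top"); im,d=r.capture("top"); a=im[150:310,210:410]
info=r.camera_info("side"); im,d2=r.capture("side"); b=im[150:310,210:410]
w,_=r.capture("wrist")
cv2.imwrite("pics/v2.png",np.vstack([np.hstack([cv2.resize(a,(400,320)),cv2.resize(b,(400,320))]),cv2.copyMakeBorder(cv2.resize(w,(400,250)),0,0,0,400,0)]))
E
```

```text
time_s: 3.2
tcp_pos: [0.4621, 0.0502, 0.0949]
eef_rot: [-150.4, 89.7, -155.4]
contact_force: [0.7, 0.7, 0.6]
gripper_width: 0.0176
sg 1 rotvec [ 0.    -0.004  0.002] shift in final axes cm [-0.31  0.29  0.46] shift in present axes [-0.31  0.28  0.46]
sg -1 rotvec [-3.141 -0.004 -0.007] shift in final axes cm [-0.31 -0.29 -0.46] shift in present axes [-0.31  0.28  0.46]
t 3.2 tcp [0.4621 0.0502 0.0949] F [0.7 0.7 0.6] w 0.0176
[[-0.004, 0.088, 0.996], [-0.002, 0.996, -0.088], [-1.0, -0.002, -0.004]] [  30.5    6.6  -33.1   -0.   -50.6 -125.6]
```

View pics/v2.png

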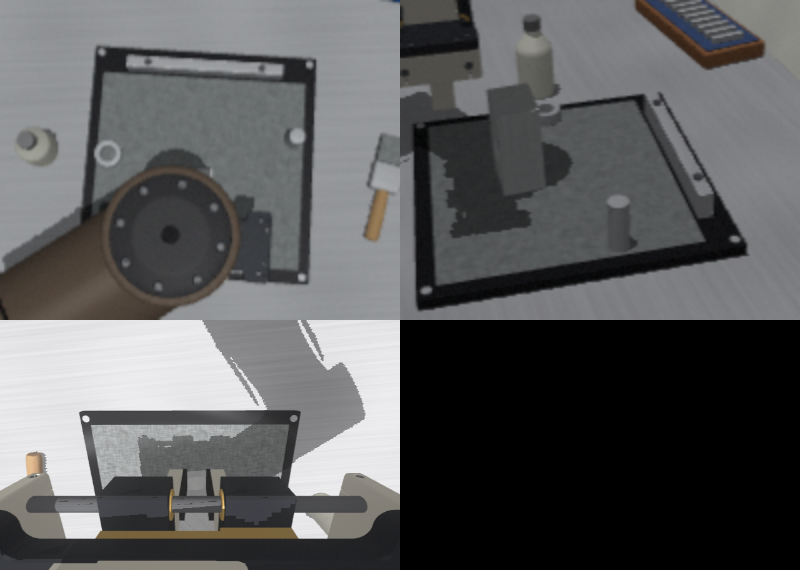

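The fingers are behind the block with the body clear above it. The block still stands, at about (515,140) in the side panel. Next I close the gap and tip it slowly.

```bash
python3 -m creep '[[0,0,0,0,0.25,1,20],[0,0,0,0,0,1,20],[0,0,0,0,0,1,20],[0,0,0,0,0,0.5,20],[0,0,0,0,0,0.4,20],[0,0,0,0,0,0.4,20],[0,0,0,0,0,0.4,20],[0,0,0,0,0,0.4,20]]'; python3 -m creep '[[0,0,0,0,0,0.4,20],[0,0,0,0,0,0.4,20],[0,0,0,0,0,0.4,20]]';
```

```text
time_s: 4.15
tcp_pos: [0.5152, 0.0489, 0.0971]
eef_rot: [-159.7, 90.0, -164.8]
contact_force: [-0.2, 1.0, 1.7]
gripper_width: 0.0174
time_s: 4.45
tcp_pos: [0.5273, 0.0479, 0.0972]
eef_rot: [29.4, 90.0, 24.3]
contact_force: [0.5, 0.6, 0.3]
gripper_width: 0.0173
```

```bash
python3 - <<'E'
from h import *
im,d=r.capture("side"); cv2.imwrite("pics/v3.png",cv2.resize(im[160:300,230:390],(640,560)))
E
```

```text
(no output)
```

View pics/v3.png

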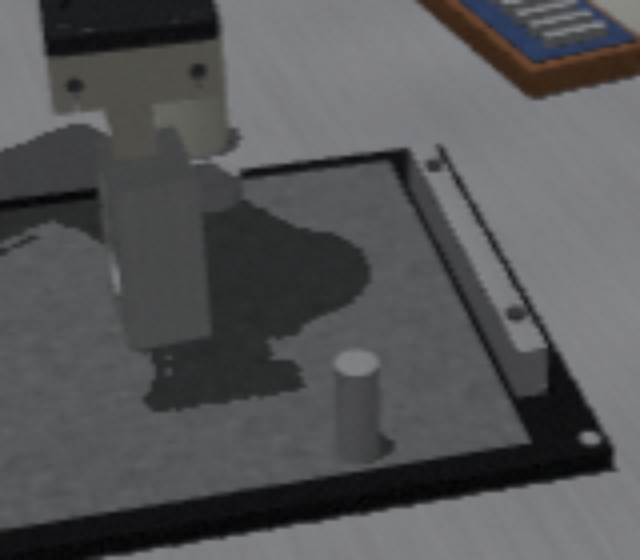

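The finger has only just reached the block's head, which is at about (155,150) in the crop. The block leans slightly at most, so I keep going slowly.

```bash
for i in 1 2; do python3 -m creep '[[0,0,0,0,0,0.4,20],[0,0,0,0,0,0.4,20]]'; done; python3 - <<'E'
from h import *
im,d=r.capture("side"); X=cloud(d,r.camera_info("side")); r_=r.masks_of("block","side")
for o in r_[:2]:
    p=X[o["pixels"]&(d>0)]; print(o["score"],o["rect"],np.percentile(p,[2,50,98],axis=0).round(3).tolist())
S=np.load("side0.npy")
for z0 in(.03,.05,.07,.09,.105):
    for n,Q in(("0",S),("now",X)):
        k=(abs(Q[...,2]-z0)<.006)&(abs(Q[...,1]-.018)<.012)&(Q[...,0]>.45)&(Q[...,0]<.64); p=Q[k]
        print(z0,n,k.sum(),np.percentile(p[:,0],[3,97]).round(4) if k.sum() else "")
E
```

```text
time_s: 4.7
tcp_pos: [0.5351, 0.0471, 0.0972]
eef_rot: [-159.3, 90.0, -164.3]
contact_force: [0.1, -0.4, -0.8]
gripper_width: 0.0174
time_s: 4.9
tcp_pos: [0.5433, 0.0464, 0.0972]
eef_rot: [30.5, 90.0, 25.5]
contact_force: [-0.0, 0.8, 0.6]
gripper_width: 0.0172
0.76 [255.8, 194.3, 284.5, 250.7] [[0.511, 0.015, 0.015], [0.53, 0.018, 0.077], [0.555, 0.076, 0.115]]
0.03 0 99 [0.5121 0.5558]
0.03 now 101 [0.5122 0.556 ]
0.05 0 103 [0.5117 0.5546]
0.05 now 101 [0.5117 0.5547]
0.07 0 109 [0.5119 0.5546]
0.07 now 101 [0.5116 0.5551]
0.09 0 107 [0.5116 0.5552]
0.09 now 107 [0.5116 0.5553]
0.105 0 111 [0.5119 0.5543]
0.105 now 109 [0.5116 0.5544]
```

The block hasn't moved although the TCP reads inside it, so I need to measure where the fingers really are.

```bash
python3 - <<'E'
from h import *
S=np.load("side0.npy")
im,d=r.capture("side"); X=cloud(d,r.camera_info("side")); T0=np.load("top0.npy")
print(r.get_state()["tcp_pos"])
k=(np.abs(X-S).max(-1)>.02)&(X[...,2]>.05)&(X[...,0]>.3)&(X[...,0]<.8)&(d>0)
for z0 in np.arange(.09,.26,.015):
    p=X[k&(abs(X[...,2]-z0)<.0075)]
    print(z0.round(3),len(p),np.percentile(p,[3,97],axis=0).round(3).tolist() if len(p) else "")
cv2.imwrite("pics/v4.png",cv2.resize(im[90:300,190:390],(600,630))[:600])
print(r.camera_info("side"))
w,dw=r.capture("wrist"); cv2.imwrite("pics/w4.png",w); print(r.camera_info("wrist"))
E
```

```text
[0.54307148 0.04638361 0.09701647]
0.09 9 [[0.423, 0.017, 0.084], [0.567, 2.347, 0.096]]
0.105 9 [[0.423, 0.659, 0.098], [0.575, 2.352, 0.111]]
0.12 35 [[0.324, 0.023, 0.114], [0.571, 2.347, 0.127]]
0.135 102 [[0.441, 0.021, 0.128], [0.628, 2.333, 0.142]]
0.15 85 [[0.366, 0.019, 0.143], [0.553, 2.342, 0.156]]
0.165 20 [[0.366, 0.018, 0.158], [0.563, 2.35, 0.171]]
0.18 13 [[0.447, 1.629, 0.175], [0.609, 2.343, 0.183]]
0.195 284 [[0.494, -0.044, 0.191], [0.575, 1.787, 0.202]]
0.21 477 [[0.5, -0.048, 0.203], [0.583, 1.591, 0.217]]
0.225 438 [[0.495, -0.052, 0.218], [0.573, 2.316, 0.232]]
0.24 643 [[0.499, -0.048, 0.233], [0.572, 2.328, 0.246]]
0.255 243 [[0.34, -0.005, 0.248], [0.562, 2.322, 0.262]]
{'fovy': 52.5087405234372, 'cx': 317.1578098549715, 'cy': 199.43660924273712, 'camera_from_world': array([[ 0.95240433, -0.30426418, -0.01868977, -0.59991384],
       [-0.16641704, -0.46759036, -0.8681386 ,  0.20926728],
       [ 0.25540432,  0.82992925, -0.49596983,  0.73463883],
       [ 0.        ,  0.        ,  0.        ,  1.        ]])}
{'fovy': 67.57624722532704, 'cx': 314.1911120407378, 'cy': 199.48489493692932, 'camera_from_world': array([[ 8.84025300e-02,  9.96084781e-01, -3.20446606e-04,
        -9.45491496e-02],
       [ 9.47637091e-01, -8.40036787e-02,  3.08102784e-01,
        -5.18873092e-01],
       [ 3.06869575e-01, -2.75407326e-02, -9.51353022e-01,
         1.29198009e-01],
       [ 0.00000000e+00,  0.00000000e+00,  0.00000000e+00,
         1.00000000e+00]])}
```

View pics/v4.png

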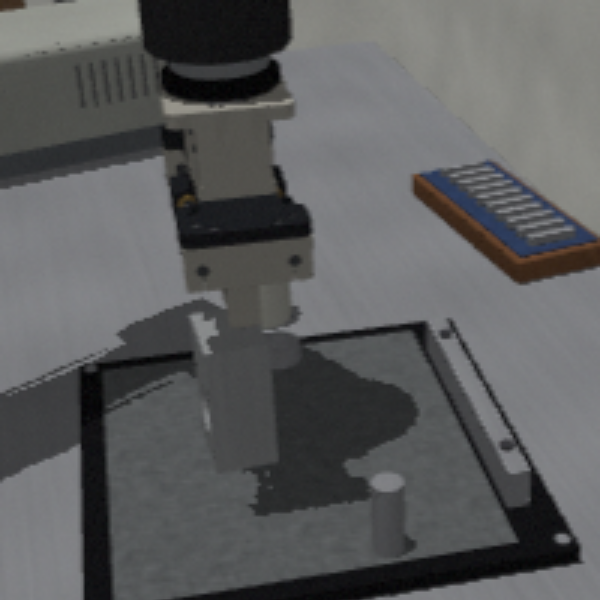

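The finger ends just above the block's head, at about (245,325) in the crop. So the real tip is roughly 20–25 mm higher than the reported TCP z. I'll back off the way I came and measure the tip clear of the block.

```bash
python3 -m creep '[[0,0,0,0,0,-1,20],[0,0,0,0,0,-2,20],[0,0,0,0,0,-2,20],[0,0,0,0,0,-2,20],[0,0,0,0,0,-2,20],[0,0,0,0,0,0,20]]'; python3 - <<'E'
from h import *
S=np.load("side0.npy"); print(r.get_state()["tcp_pos"],r.get_state()["joints"])
im,d=r.capture("side"); X=cloud(d,r.camera_info("side"))
x,y,z=X[...,0],X[...,1],X[...,2]
k=(x>.4)&(x<.6)&(y>-.1)&(y<.2)&(z>.06)&(d>0)&(np.abs(X-S).max(-1)>.015)
for z0 in np.arange(.07,.26,.01):
    p=X[k&(abs(z-z0)<.005)]
    print(z0.round(3),len(p),np.percentile(p,[5,95],axis=0).round(3)[:,:2].tolist() if len(p) else "")
b=(x>.45)&(x<.62)&(y>-.03)&(y<.12)&(z>.109)&(z<.12)&~k; print("block top",X[b].mean(0))
cv2.imwrite("pics/v5.png",cv2.resize(im[90:300,190:390],(600,630))[:600])
E
```

```text
time_s: 5.7
tcp_pos: [0.4503, 0.054, 0.0973]
eef_rot: [149.9, 90.0, 144.9]
contact_force: [0.1, 1.0, -0.1]
gripper_width: 0.0173
[0.45034348 0.05399416 0.09725004] [ 3.18128887e+01  5.13873421e+00 -3.44045519e+01 -5.23181383e-02
 -5.04739051e+01 -1.26808431e+02]
0.07 0 
0.08 0 
0.09 2 [[0.543, 0.015], [0.547, 0.016]]
0.1 0 
0.11 2 [[0.516, 0.034], [0.543, 0.042]]
0.12 1 [[0.457, 0.034], [0.457, 0.034]]
0.13 40 [[0.44, 0.029], [0.464, 0.067]]
0.14 55 [[0.44, 0.029], [0.46, 0.034]]
0.15 42 [[0.44, 0.028], [0.459, 0.031]]
0.16 22 [[0.439, 0.026], [0.459, 0.03]]
0.17 0 
0.18 0 
0.19 100 [[0.41, -0.036], [0.477, -0.029]]
0.2 236 [[0.409, -0.037], [0.487, 0.134]]
0.21 349 [[0.412, -0.037], [0.491, 0.134]]
0.22 254 [[0.409, -0.043], [0.487, 0.132]]
0.23 713 [[0.411, -0.043], [0.484, 0.122]]
0.24 162 [[0.425, 0.003], [0.473, 0.037]]
0.25 145 [[0.426, 0.003], [0.469, 0.017]]
block top [0.5333831  0.04199159 0.11365007]
```

View pics/v5.png

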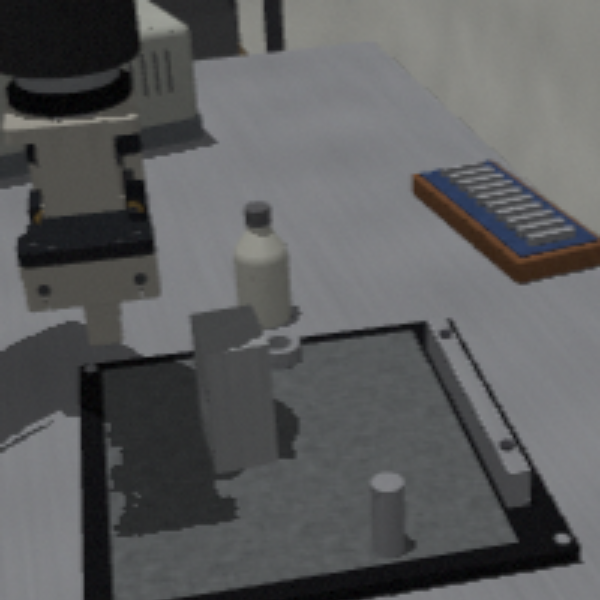

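The finger tip (about (103,340) in the crop) measures z ≈ 0.124 with the state reading 0.097. The finger's x and y agree with the state. I'll trust the cameras, go 28 mm lower and check by depth.

```bash
python3 -m creep '[[0,0,0,1,0,0,20],[0,0,0,1,0,0,20],[0,0,0,0.8,0,0,20],[0,0,0,0,0,0,20]]'; cat >> h.py <<'E'
def tip():
    """lowest z and x range of the near finger seen from the side camera"""
    S=np.load("side0.npy"); s=r.get_state(); im,d=r.capture("side"); X=cloud(d,r.camera_info("side"))
    p0=np.array(s["tcp_pos"]); D=X-p0
    k=(abs(D[...,0])<.02)&(D[...,1]>-.045)&(D[...,1]<.03)&(D[...,2]>-.03)&(D[...,2]<.085)&(np.abs(X-S).max(-1)>.015)&(d>0)
    p=X[k]; print("n",len(p),"zmin",np.sort(p[:,2])[:8].round(4),"x",np.percentile(p[:,0],[5,95]).round(4),"tcp",p0.round(4),"F",np.round(s["contact_force"],1)); return im,d,X
E
python3 -c '
from h import *
tip()'
```

```text
time_s: 6.15
tcp_pos: [0.4523, 0.0537, 0.0673]
eef_rot: [-147.3, 89.8, -152.4]
contact_force: [-0.3, -0.5, 0.4]
gripper_width: 0.0174
n 137 zmin [0.0956 0.0966 0.0969 0.0969 0.0971 0.0972 0.0974 0.0983] x [0.4415 0.4616] tcp [0.4523 0.0537 0.0673] F [-0.3 -0.5  0.4]
```

```bash
python3 -m creep '[[0,0,0,0,0,1.5,20],[0,0,0,0,0,1.5,20],[0,0,0,0,0,1,20],[0,0,0,0,0,0.4,20],[0,0,0,0,0,0.4,20],[0,0,0,0,0,0.4,20],[0,0,0,0,0,0.4,20]]'; python3 -m creep '[[0,0,0,0,0,0.4,20],[0,0,0,0,0,0.4,20]]'; python3 -m creep '[[0,0,0,0,0,0.4,20],[0,0,0,0,0,0.4,20]]';python3 -c '
from h import *
im,d,X=tip()
S=X
for z0 in(.03,.05,.07,.09,.105):
    k=(abs(S[...,2]-z0)<.006)&(abs(S[...,1]-.018)<.012)&(S[...,0]>.45)&(S[...,0]<.64); print(z0,np.percentile(S[k][:,0],[3,97]).round(4))
'
```

```text
time_s: 6.9
tcp_pos: [0.509, 0.0494, 0.0692]
eef_rot: [-154.6, 90.0, -159.7]
contact_force: [-2.0, -0.1, 1.5]
gripper_width: 0.0174
time_s: 7.1
tcp_pos: [0.5174, 0.0488, 0.0693]
eef_rot: [26.0, 90.0, 21.0]
contact_force: [-0.9, 0.9, 0.8]
gripper_width: 0.0177
time_s: 7.3
tcp_pos: [0.5255, 0.0481, 0.0692]
eef_rot: [24.7, 90.0, 19.6]
contact_force: [-0.4, -0.1, -0.2]
gripper_width: 0.0176
n 157 zmin [0.0392 0.0397 0.0397 0.0401 0.0405 0.0407 0.0412 0.0422] x [0.5181 0.5392] tcp [0.5255 0.0481 0.0692] F [-0.4 -0.1 -0.2]
0.03 [0.5148 0.5606]
0.05 [0.5206 0.5657]
0.07 [0.528  0.5739]
0.09 [0.5342 0.5814]
0.105 [0.5164 0.5867]
```

It is tipping properly, at about 19° now. I'll take it on past balance.

```bash
python3 -m creep '[[0,0,0,0,0,0.4,20],[0,0,0,0,0,0.4,20],[0,0,0,0,0,0.4,20],[0,0,0,0,0,0.4,20],[0,0,0,0,0,0.2,20],[0,0,0,0,0,0,20],[0,0,0,0,0,0,20],[0,0,0,0,0,0,20]]';python3 -c '
from h import *
im,d=r.capture("side"); X=cloud(d,r.camera_info("side")); cv2.imwrite("pics/v6.png",cv2.resize(im[90:300,190:390],(600,630))[:600])
x,y,z=X[...,0],X[...,1],X[...,2]
k=(x>.5)&(x<.69)&(y>-.03)&(y<.1)&(z>.05)&(z<.066); p=X[k]; print(k.sum(),p.mean(0),cv2.minAreaRect((p[:,:2]*1000).astype(np.float32)))
'
```

```text
time_s: 8.15
tcp_pos: [0.5428, 0.0464, 0.0692]
eef_rot: [-162.3, 90.0, -167.3]
contact_force: [0.1, -0.3, -0.0]
gripper_width: 0.0177
761 [0.60770619 0.04069621 0.05769275] ((608.341796875, 45.801002502441406), (101.03018951416016, 64.5322036743164), 0.3010540306568146)
```

View pics/v6.png

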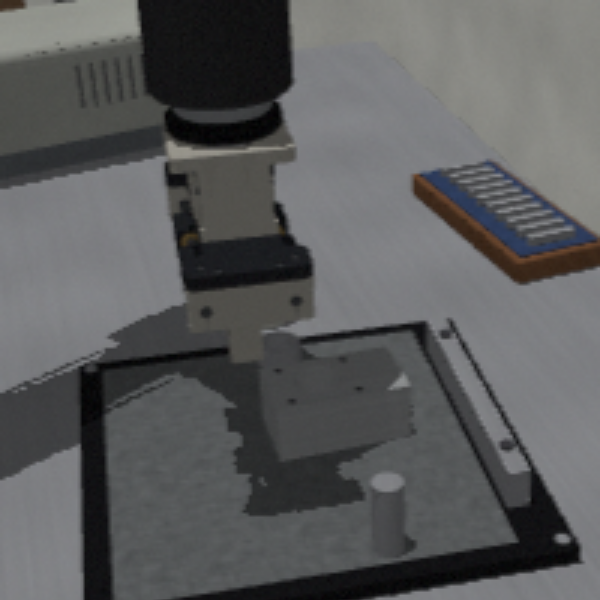

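The block lies flat with its top at z ≈ 0.058, its foot end at x ≈ 0.558 and its head about 45 mm short of the fence. The finger is clear at about (245,350) in the crop. Next I back off, go down behind the foot and check the tip height.

```bash
python3 -m creep '[[0,0,0,0,0,-2,20],[0,0,0,0,0,-2.5,20],[0,0,0,1.5,0,0,20],[0,0,0,2,0,0,20],[0,0,0,1.5,0,0,20],[0,0,0,0.7,0,0,20],[0,0,0,0,0,0,20]]';python3 -c '
from h import *
im,d,X=tip(); im,d=r.capture("top"); Y=cloud(d,r.camera_info("top"))
for n,Q in(("side",X),("top",Y)):
    x,y,z=Q[...,0],Q[...,1],Q[...,2]
    k=(x>.53)&(x<.69)&(y>-.03)&(y<.1)&(z>.053)&(z<.066); print(n,k.sum(),cv2.minAreaRect((Q[k][:,:2]*1000).astype(np.float32)))
cv2.imwrite("pics/v7.png",cv2.resize(im[150:310,210:410],(600,480)))
rel([0.55,0.05,0.0])
'
```

```text
time_s: 8.9
tcp_pos: [0.4975, 0.0501, 0.0115]
eef_rot: [-147.4, 89.9, -152.4]
contact_force: [-0.2, 0.3, -0.2]
gripper_width: 0.0174
n 117 zmin [0.0127 0.0128 0.013  0.0131 0.0136 0.0137 0.0137 0.0137] x [0.4869 0.5159] tcp [0.4975 0.0501 0.0115] F [-0.2  0.3 -0.2]
side 692 ((608.3185424804688, 46.203880310058594), (100.93334197998047, 64.59400177001953), 0.3087926506996155)
top 407 ((628.120849609375, 45.744407653808594), (57.47641372680664, 60.97322082519531), 88.40265655517578)
sg 1 rotvec [ 0.001  0.    -0.   ] shift in final axes cm [1.26 0.4  5.14] shift in present axes [1.26 0.4  5.14]
sg -1 rotvec [-3.141e+00  0.000e+00  1.000e-03] shift in final axes cm [ 1.26 -0.4  -5.14] shift in present axes [1.26 0.4  5.14]
t 9.0 tcp [0.4985 0.0505 0.0126] F [0.1 0.5 0.8] w 0.0175
[[0.0, 0.088, 0.996], [0.0, 0.996, -0.088], [-1.0, 0.0, 0.0]] [  28.3   16.3  -34.4    0.   -39.4 -123.4]
```

View pics/v7.png

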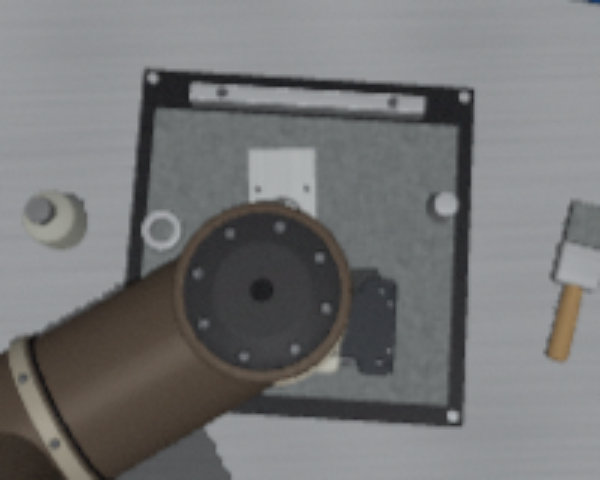

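The top view shows the block lying with the bore up (rim at about (287,205)), square to world x to within 2°, with its head short of the fence. The true tip is about 0.040, so I go 9 mm lower and then push. The left finger leads, which turns the block square.

```bash
python3 -m creep '[[0,0,0,0.9,0,0,20],[0,0,0,0,0,1.5,20],[0,0,0,0,0,1.5,20],[0,0,0,0,0,1,20],[0,0,0,0,0,0.4,20],[0,0,0,0,0,0.4,20],[0,0,0,0,0,0.4,20],[0,0,0,0,0,0.4,20]]';python3 -m creep '[[0,0,0,0,0,0.4,20],[0,0,0,0,0,0.4,20],[0,0,0,0,0,0.4,20],[0,0,0,0,0,0.4,20]]'; python3 -c '
from h import *
im,d=r.capture("side"); X=cloud(d,r.camera_info("side"));im,d=r.capture("top"); Y=cloud(d,r.camera_info("top"))
for n,Q in(("side",X),("top",Y)):
    x,y,z=Q[...,0],Q[...,1],Q[...,2]
    k=(x>.53)&(x<.705)&(y>-.03)&(y<.1)&(z>.053)&(z<.066); print(n,k.sum(),cv2.minAreaRect((Q[k][:,:2]*1000).astype(np.float32)),"head",np.percentile((Q[k]-F)@PX,[1,99.]).round(4))
'
```

```text
time_s: 9.8
tcp_pos: [0.5532, 0.0454, 0.003]
eef_rot: [-168.7, 89.9, -173.8]
contact_force: [-2.7, 0.2, -1.2]
gripper_width: 0.0177
time_s: 10.2
tcp_pos: [0.5699, 0.0439, 0.003]
eef_rot: [-156.4, 90.0, -161.4]
contact_force: [-1.8, 0.1, -1.8]
gripper_width: 0.0173
side 432 ((622.0467529296875, 40.08673095703125), (62.90034866333008, 118.4118881225586), 85.25299072265625) head [-0.1282 -0.0217]Traceback (most recent call last):
  File "<string>", line 6, in <module>
    k=(x>.53)&(x<.705)&(y>-.03)&(y<.1)&(z>.053)&(z<.066); print(n,k.sum(),cv2.minAreaRect((Q[k][:,:2]*1000).astype(np.float32)),"head",np.percentile((Q[k]-F)@PX,[1,99.]).round(4))
                                                                                                                                       ~~~~~~~~~~~~~^^^^^^^^^^^^^^^^^^^^^
    return _quantile_unchecked(
        a, q, axis, out, overwrite_input, method, keepdims, weights)
    return _ureduce(a,
                    func=_quantile_ureduce_func,
    ...<5 lines>...
                    overwrite_input=overwrite_input,
                    method=method)
    r = func(a, **kwargs)
    result = _quantile(arr,
                       quantiles=q,
    ...<2 lines>...
                       out=out,
                       weights=wgt)
    slices_having_nans = np.isnan(arr[-1, ...])
                                  ~~~^^^^^^^^^
IndexError: index -1 is out of bounds for axis 0 with size 0
```

It slides at about 2 N and has turned square (-4.8° against -5.1°), with about 22–24 mm to go.

```bash
python3 -m creep '[[0,0,0,0,0,0.4,20],[0,0,0,0,0,0.4,20],[0,0,0,0,0,0.4,20],[0,0,0,0,0,0.4,20],[0,0,0,0,0,0.2,20]]'; for i in 1 2 3; do python3 -m creep '[[0,0,0,0,0,0.2,20]]' | grep -v -e eef -e grip; done; python3 -c '
from h import *
im,d=r.capture("side"); X=cloud(d,r.camera_info("side"));x,y,z=X[...,0],X[...,1],X[...,2]
k=(x>.53)&(x<.71)&(y>-.03)&(y<.1)&(z>.053)&(z<.066); print(k.sum(),np.percentile((X[k]-F)@PX,[1,95,98,99.5]).round(4))'
```

```text
time_s: 10.8
tcp_pos: [0.5881, 0.0424, 0.0032]
eef_rot: [-101.6, 90.0, -106.7]
contact_force: [-4.7, 1.0, 3.3]
gripper_width: 0.0176
time_s: 10.9
tcp_pos: [0.5898, 0.0423, 0.0032]
contact_force: [-3.8, 0.5, 1.7]
time_s: 11.0
tcp_pos: [0.5909, 0.042, 0.0031]
contact_force: [-11.0, 2.0, 7.2]
time_s: 11.1
tcp_pos: [0.5908, 0.0417, 0.0028]
contact_force: [-17.8, 5.7, 12.3]
411 [-0.1072 -0.0029 -0.0011 -0.0004]
```

The force rises to about 18 N with no further travel, so the block is seated on the fence. I'll hold briefly, back off and check.

```bash
python3 -m creep '[[0,0,0,0,0,0.1,20],[0,0,0,0,0,0,20],[0,0,0,0,0,0,20]]'; python3 -m creep '[[0,0,0,0,0,-0.3,20],[0,0,0,0,0,-1.5,20],[0,0,0,0,0,-3,20],[0,0,0,-4,0,0,20],[0,0,0,-4,0,-4,20],[0,0,0,-4,0,-2,20],[0,0,0,-3,0,-3,20],[0,0,0,0,0,0,20]]'; python3 - <<'E'
from h import *
im,d=r.capture("side"); X=cloud(d,r.camera_info("side"));im2,d=r.capture("top"); Y=cloud(d,r.camera_info("top"))
for n,Q in(("side",X),("top",Y)):
    x,y,z=Q[...,0],Q[...,1],Q[...,2]
    k=(x>.53)&(x<.71)&(y>-.03)&(y<.1)&(z>.053)&(z<.066); p=Q[k]
    if len(p)<20: continue
    u=(p-F)@PX;v=(p-F)@PY
    print(n,len(p),cv2.minAreaRect((p[:,:2]*1000).astype(np.float32)),"x",np.percentile(u,[1,98,99.5]).round(4),"y",np.percentile(v,[2,98]).round(4),"z",np.percentile(p[:,2],[5,95]).round(4))
    # head edge in bins of plate y
    e=[(b,round(np.percentile(u[abs(v-b)<.004],98),4)) for b in np.arange(-.01,.04,.008) if (abs(v-b)<.004).sum()>5]; print([q[1] for q in e])
cv2.imwrite("pics/v8.png",np.hstack([cv2.resize(im[150:310,210:410],(400,320)),cv2.resize(im2[150:310,210:410],(400,320))]))
E
```

```text
time_s: 11.45
tcp_pos: [0.5907, 0.0416, 0.0027]
eef_rot: [-168.2, 89.6, -173.3]
contact_force: [-17.6, 4.9, 10.4]
gripper_width: 0.0179
time_s: 12.25
tcp_pos: [0.463, 0.0548, 0.1537]
eef_rot: [30.8, 89.4, 25.9]
contact_force: [0.6, 0.1, 0.1]
gripper_width: 0.018
side 677 ((652.3396606445312, 38.94477081298828), (67.2539291381836, 100.50341796875), 85.76300811767578) x [-0.0999 -0.0019 -0.0006] y [-0.0189  0.0413] z [0.0544 0.0604]
[np.float64(-0.0028), np.float64(-0.001), np.float64(-0.0028), np.float64(-0.0011), np.float64(-0.0015), np.float64(-0.0039), np.float64(-0.0028)]
top 670 ((652.6649169921875, 37.94251251220703), (60.07813262939453, 100.2186050415039), 84.92070007324219) x [-0.0994 -0.0014 -0.0005] y [-0.0168  0.0412] z [0.0558 0.0623]
[np.float64(-0.0026), np.float64(-0.0036), np.float64(-0.0037), np.float64(-0.0011), np.float64(-0.0005), np.float64(-0.0012), np.float64(-0.0019)]
```

View pics/v8.png

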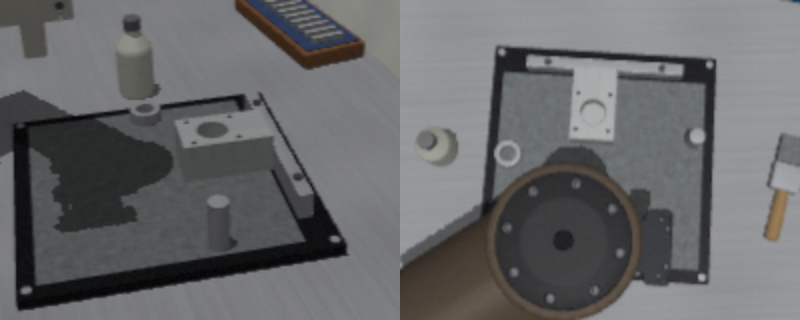

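The block is flush and square to the fence with the bore up (bore at (212,130) in the side panel and (593,112) in the top panel). The bystanders haven't moved and the robot is clear, so I'm handing in.

```bash
python3 -c '
from h import *
s=r.get_state();print(s["time_s"],np.round(s["contact_force"],1)); print(r.close_job())'
```

```text
12.35 [-0.5  0.   0.2]
the job is handed in; nothing more can be done
None
```

The block lies on its back, bore up, with its head end square against the fence, and I handed the job in at 12.35 s. I only pushed it, with the two fingers held about 17 mm apart: first near the head to tip it, then on the foot end to slide it along. It stopped at the fence with about 18 N along the push.

**Last checks:**
- **Square:** in the top view, block and plate agree to about 0.2° (84.9° and 85.1°). The side view gave 85.8°, also well within the 0.06 rad (3.4°) allowed.
- **Against the fence:** the head edge measured about 0.5 to 2 mm short of the face I had estimated, which is within the camera error. Some points along the edge read up to 3.9 mm short.
- **Position:** the middle of the head is about 12 mm from the fence's middle.
- **Bystanders:** the ring, pin, bottle and brush look unmoved. I judged this from the final picture and did not measure them again.
- **Robot:** clear of everything, with about 0 N on the tool.

**What disagreed:** the reported tool height (z) was about 28 mm lower than the finger tips seen in the side camera. Because of this, the first tipping pass went over the block without touching it. I measured the tip from the camera depth, corrected for it, and used the corrected height for the rest of the job.

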